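# Tip a rod out of the slotted bar rack and lay it in the marking cradle

## Task

Take the longer of the two steel rods out of the sloping bar rack: tip its outer end up over the keeper lip, draw it out through its slot, and lay it to rest in the marking cradle, lying in both V-blocks and about centred between them. Leave the shorter rod in its slot and do not disturb the other things on the desk.

Things in the scene. Friction and masses are not known exactly. Their poses are not given: they have to be found in the camera images.
- long_rod: Longer rod, to be moved: round steel, 14 mm diameter, 184 mm long, 0.22 kg. Origin at its middle on its axis; x along it to the outer (upper) end, y level across, z square to it, upward. It starts in either slot, sloping up 18 deg outwards: inner end 2 mm from the chute's back wall, outer end 6 mm short of the keeper lip.
- short_rod: Shorter rod, to be left in the other slot: same steel and diameter, 140 mm long, same kind of frame; its outer end is 28 mm short of the lip.
- bar_rack: Sheet-metal rack, fixed, 168 mm wide: a covered chute sloping up 18 deg, a slotted front wall, then an open gap, then a keeper lip. Origin on the desk under its middle; x level, the draw-out way (roughly to the robot's right), y across, z up. Slots: 20 mm wide, full chute height, at y = +38 and -38 mm. Below, u = distance up the slope, w = square to it.
- chute_back (a point): u = w = 0: inner back edge of the chute floor, mid-width (rack x -88, z 16 mm). Chute inside: u 0 to 81, w 0 to 50 mm; over it a fixed cover 3 mm thick. Rods lie on the floor (axis at w 7 mm) and on tongues 14 mm wide that end at u 110 mm; from there to the lip nothing is under them.
- front_wall_top (a point): Top of cover above the slotted front wall's outer face, mid-width: u 85, w 53 mm. The wall is 4 mm thick (u 81 to 85). A rod drawn 90 mm along its axis is out of it. The slots end under the cover.
- lip_top (a point): Top edge of the keeper lip, mid-width: u 194, w 44 mm. The lip is a 4 mm plate (u 192 to 196) over the whole width, on side strips of the same height at y +-81 to 84 mm. Tipping the long rod up 14 deg more about its inner end just clears it, 18 is comfortable, at 22 the rod touches the cover.
- cradle: Marking cradle, fixed: steel plate 220 x 60 x 8 mm, on each end a 22 mm riser with a V-block (50 long, 44 wide, 24 mm high), the blocks 55 to 105 mm either side of the middle, Vs open upwards in one line. Between the blocks only the 8 mm plate. Origin under the middle on the desk; x along the Vs, y across, z up.
- cradle_seat (a point): Point on the axis that a 14 mm rod has when it lies in both Vs, midway between the blocks: 51 mm above the desk. Axes as the cradle's.
- alu_puck: Bystander: loose aluminium puck, 36 mm diameter, 22 mm high; origin under its centre.
- brass_bush: Bystander: loose brass bush, 31 mm diameter, 29 mm high; origin under its centre.
- steel_ring: Bystander: loose steel ring, 46 mm diameter, 12 mm high; origin under its centre.
- gear: Bystander: loose gear, 49 mm diameter, 18 mm high; origin under its centre.
- long_rod_tip (a point): Centre of the long rod's outer end face, 92 mm along +x from its middle.
- long_rod_foot (a point): Centre of the long rod's inner end face, 92 mm along -x from its middle.

How it is judged:
On the way:
1. the long rod's outer end has passed over the keeper lip while its inner end is still inside the slotted wall (x of long_rod_tip in the frame of bar_rack above 0.09 m and x of long_rod_foot in the frame of bar_rack below -0.012 m and height (world z) of long_rod_tip above 0.115 m), for 0.1 s.
At the end, for the whole second after the job is handed in: The long rod lies still and released in both Vs of the cradle: its middle within 25 mm of the cradle's middle along the Vs, within 5 mm of the seat axis across and in height, in line with the Vs within 0.06 rad (either way round); the short rod is within 15 mm of where it started (x of long_rod in the frame of cradle_seat between -0.025 and 0.025 m and y of long_rod in the frame of cradle_seat between -0.005 and 0.005 m and z of long_rod in the frame of cradle_seat between -0.005 and 0.005 m and angle between the x axis of long_rod and the x axis of cradle, either way round below 0.06 rad and linear speed of long_rod below 0.02 m/s and distance of short_rod from where it was at the start of the episode below 0.015 m); the robot touches nothing.
It fails at once if the short rod is moved more than 20 mm (distance of short_rod from where it was at the start of the episode above 0.02 m).
It fails at once if a loose bystander is moved more than 20 mm (distance of any of alu_puck, brass_bush, steel_ring, gear from where it was at the start of the episode above 0.02 m).
It also fails if it takes over 42 s, if anything falls off the work surface, if the arm or the gripper's body presses on something with over 40 N, if the wrist force passes 120 N, or if a joint passes its speed limit or range.

## Robot

A 7-joint arm with a two-finger parallel gripper is mounted at the origin on a cart in front of the work surface, level with it; the furniture and walls round the work are solid. World frame = base frame: x ahead of the robot, y to its left, z up, the work surface at z = 0. Lengths are in m, angles in rad, forces in N, time in s.
With the tool pointing down it reaches from about 0.4 to 0.85 m from the base axis. Payload 10.4 kg.
Tool frame: the origin (TCP) lies at the very end of the fingers, on their centre line; the grasp point (between the pads) lies 19 mm behind it; z points along the fingers, y is the line along which they close (so a half turn about z gives the same grasp; the last joint's range is limited). The gripper opens to 87 mm and grips with 3 to 60 N. Pads are 19 mm wide; open, the fingers measure 117 mm over their backs; the gripper's body (75 mm by 190 mm) begins 51 mm behind the grasp point.
Start: joints at [-1.339, 0.332, -0.065, 1.46, 0.022, 1.35, -0.088], TCP at [0.158, 0.605, 0.185] pointing down, gripper open.
Joint ranges: [-2.6, 2.6], [-0.5, 2.12], [-1.47, 1.34], [0.16, 2.42], [-1.27, 4.41], [0.06, 2.06], [-2.6, 2.6]. Speed limits (rad/s): [2.22, 2.22, 2.79, 2.79, 3.14, 3.14, 3.14].

## Interface

Orientations are given as [roll, pitch, yaw] about the fixed x, y, z axes, in that order (R = Rz(yaw) Ry(pitch) Rx(roll)).
In Python, from plant import ctrl, imaging gives the robot as it stands (ctrl), with the cameras (imaging).
- The arm moves only by the shell command python3 nudge.py FILE [FORCE], which reads ROWS from the file FILE. ROWS is 1 to 10 rows, one to a line, with the numbers parted by commas; each row has 5 numbers: dx, dy, dz in m, then a turn about the tool's z in rad, then the finger opening in m; each row shifts and turns the commanded pose from where the row before left it, along the tool's axes as they then stand; what a row does not reach is not made up. A row lasts 1/8 s, in which the tool goes at most 0.0625 m and 0.188 rad, less where a joint would pass 70% of its speed; a pose out of reach is approached as far as the arm can. The fingers move at their own pace and stop on an object; FORCE is the grip in N (left out, the last holds). Time passes only in rows, so rows that do not move let the fingers close. It prints the time, the measured TCP pose, the force, the opening and the grip force at its end. Input that does not fit is refused with a message, and nothing moves.
- ctrl.read_state(): the state, without advancing time (a new reading comes with each control period).
- imaging.camera(name): name is "scene" or "top"; returns a dict with "pixels" (400x640x3 uint8, blue, green, red), "intrinsics" (3x3 intrinsics, pixels), "dist" ([k1, k2, p1, p2, k3] as OpenCV has them; the pictures are not rectified), "rvec" (rotation vector, rad) and "tvec" (3), from world to camera coordinates, as OpenCV has them. Camera axes: x right, y down, z forward; pixel columns grow to the right and rows downward; lengths in m; the calibration is good to about 2 mm. A picture is of the moment at which its call begins. There is no depth.
- ctrl.close_job(): hands the job in; it is judged then, once.
The state is a dict: "t": time; "q": joint angles; "qd": joint speeds; "joint_efforts": joint torques, N m; "tcp_pos": TCP position; "tcp_rot": TCP orientation; "ft_force": force on the tool from outside, world axes, zero at the start; "ft_torque": the same for the moment, N m; "opening": finger opening in m; "finger_force": force on a finger pad.
Only numpy, scipy, OpenCV 4.12 (cv2) and the standard library are available. Lean on these libraries where they do the work, as an engineer would, in place of code of your own. Each camera call takes 0.05 s, during which the arm holds its last target. There are 200 camera calls.

## Working session

There is one attempt and no reset: what is moved stays moved. The work goes in short steps, Python scripts to look and compute and a shell command to move; the robot and the scene stay as the last step left them, time stands still between calls to the robot, and variables do not carry over. Pictures are saved under pics/ and viewed, at most 10 in all, crops included, and the job is handed in when it is done.

```bash
ls; mkdir -p pics
python3 - <<'E'
from plant import ctrl, imaging
import cv2,pickle
s=ctrl.read_state(); print({k:s[k] for k in('t','tcp_pos','tcp_rot','opening','ft_force')})
d={}
for n in('scene','top'):
    c=imaging.camera(n); d[n]=c; cv2.imwrite(f'pics/{n}0.png',c['pixels'])
    print(n,c['intrinsics'],c['dist'],c['rvec'],c['tvec'])
pickle.dump(d,open('cams0.pkl','wb'))
E
```

```text
nudge.py
pics
plant.py
{'t': 0.0, 'tcp_pos': array([0.15743188, 0.60438507, 0.18413079]), 'tcp_rot': array([-3.14012679e+00,  7.35182308e-05,  2.88680566e+00]), 'opening': 0.08705310573612178, 'ft_force': array([ 0.7107336 ,  0.62630909, -0.17487863])}
scene [[404.45722212   0.         315.99344522]
 [  0.         404.45722212 203.53674087]
 [  0.           0.           1.        ]] [0.0010121 0.        0.        0.        0.       ] [ 0.58552977 -2.46711474  1.44795101] [0.54604977 0.21410915 0.79197755]
top [[517.75585253   0.         315.27069801]
 [  0.         517.75585253 198.00463484]
 [  0.           0.           1.        ]] [0.02583506 0.         0.         0.         0.        ] [ 2.14522233 -2.14985335  0.124982  ] [0.04427279 0.58253271 1.03694386]
```

View pics/scene0.png

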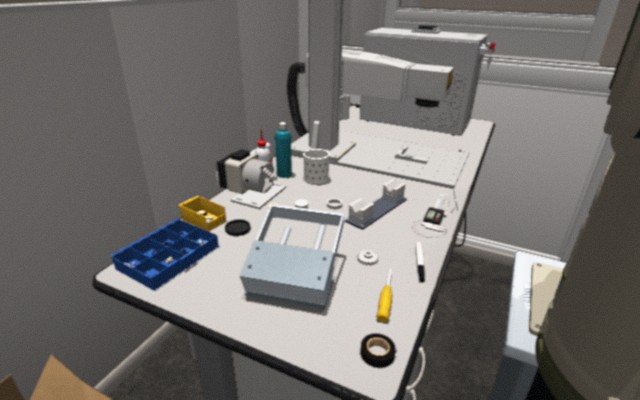

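View pics/top0.png

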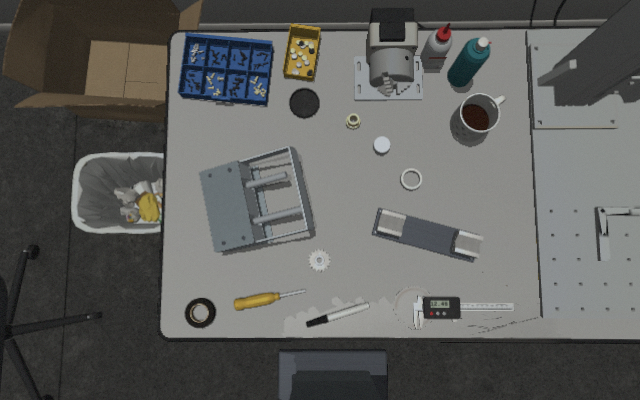

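The top view shows the rack at about (200–315, 148–252). The lower rod, with its tip near (303,210), reaches closer to the lip and is the long one; the upper rod's tip is near (287,176). The cradle is at (373–482, 207–261). I'll enlarge both views to pick exact features.

```bash
cat > h.py <<'E'
import cv2,numpy as np,pickle
from scipy.spatial.transform import Rotation as Ro
def ray(c,px):
    n=cv2.undistortPoints(np.array([[px]],float),c['intrinsics'],np.array(c['dist']))[0,0]
    R=cv2.Rodrigues(np.array(c['rvec'],float))[0]
    return -R.T@np.array(c['tvec']).ravel(), R.T@np.array([n[0],n[1],1])
def onz(c,px,z):
    o,d=ray(c,px); return o+d*(z-o[2])/d[2]
def proj(c,P):
    return cv2.projectPoints(np.atleast_2d(np.array(P,float)),np.array(c['rvec'],float),np.array(c['tvec'],float),c['intrinsics'],np.array(c['dist']))[0][:,0]
def tri(a,pa,b,pb):
    o1,d1=ray(a,pa);o2,d2=ray(b,pb)
    d1/=np.linalg.norm(d1);d2/=np.linalg.norm(d2)
    s=np.linalg.lstsq(np.c_[d1,-d2],o2-o1,rcond=None)[0]
    p,q=o1+s[0]*d1,o2+s[1]*d2
    return (p+q)/2,np.linalg.norm(p-q)
E
python3 - <<'E'
import pickle,cv2,numpy as np
d=pickle.load(open('cams0.pkl','rb'))
def crop(n,x0,y0,x1,y1,k):
    im=cv2.resize(d[n]['pixels'][y0:y1,x0:x1],None,fx=k,fy=k,interpolation=cv2.INTER_CUBIC)
    for x in range(x0-x0%10+10,x1,10):
        cv2.line(im,((x-x0)*k+k//2,0),((x-x0)*k+k//2,6),(0,0,255),1)
        if x%20==0: cv2.putText(im,str(x),((x-x0)*k-8,16),0,.35,(0,0,255),1)
    for y in range(y0-y0%10+10,y1,10):
        cv2.line(im,(0,(y-y0)*k+k//2),(6,(y-y0)*k+k//2),(0,0,255),1)
        if y%20==0: cv2.putText(im,str(y),(8,(y-y0)*k+6),0,.35,(0,0,255),1)
    return im
cv2.imwrite('pics/a.png',crop('top',195,140,325,258,5))
cv2.imwrite('pics/b.png',crop('scene',238,195,350,305,5))
a=crop('top',365,200,490,268,5); b=crop('scene',340,170,415,230,5)
im=np.zeros((a.shape[0]+0,max(a.shape[1],0),3),np.uint8);cv2.imwrite('pics/c.png',a); cv2.imwrite('pics/d.png',b)
w=max(a.shape[1],b.shape[1]);b=cv2.copyMakeBorder(b[:, :],0,0,0,w-b.shape[1],0);cc=np.vstack([a,b]);print(cc.shape)
cv2.imwrite('pics/cd.png',cv2.resize(cc,None,fx=min(1,600/cc.shape[0]),fy=min(1,600/cc.shape[0])))
E
```

```text
(640, 625, 3)
```

View pics/a.png

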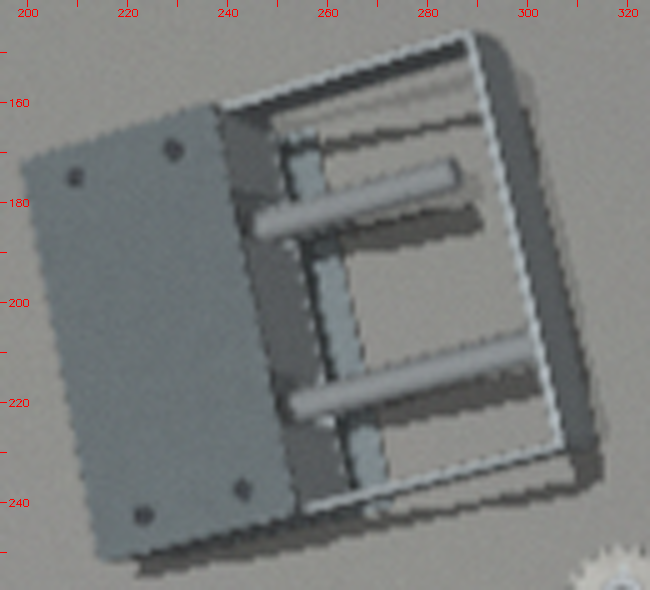

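View pics/b.png

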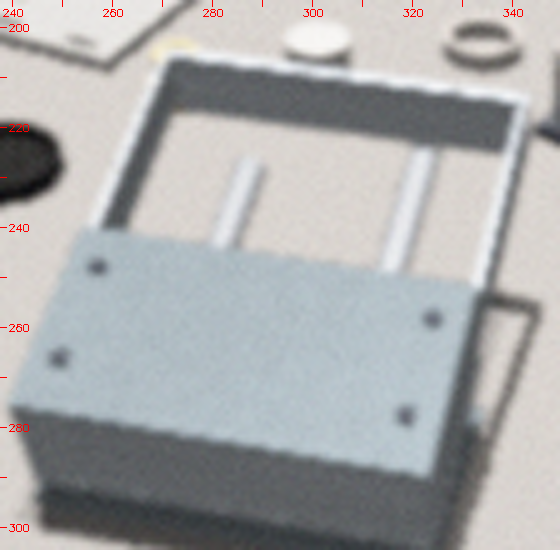

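View pics/cd.png

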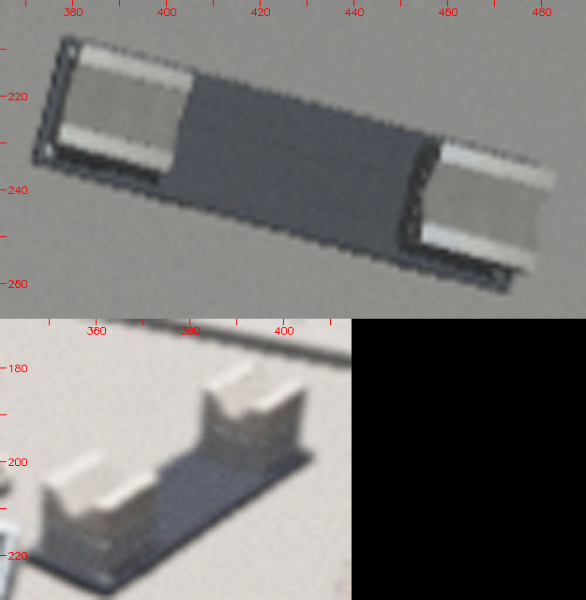

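```bash
cat > m.py <<'E'
from h import *
d=pickle.load(open('cams0.pkl','rb'));T,S=d['top'],d['scene']
pts={'coverF_a':((238.2,161),(254.4,241.4)),'coverF_b':((254.4,242.6),(335,253)),
'coverB_a':((199,172),(240.4,276)),'coverB_b':((215,252),(324.4,290)),
'lip_a':((288.6,147.6),(272.4,206.6)),'lip_b':((307.6,229),(343,214.4)),
'Ltip':((301.5,209),(323,225)),'Stip':((286.5,174.6),(288,227)),
'VA':((391.8,223.2),(361.3,205)),'VB':((468.8,244.3),(394.2,184.8))}
W={}
for k,(a,b) in pts.items():
    W[k],g=tri(T,a,S,b); print(k,(W[k]*1000).round(1),'gap',round(g*1000,1))
for n,k in(('lip w168','lip'),('coverF','coverF'),('coverB','coverB')): print(n,np.linalg.norm(W[k+'_a']-W[k+'_b'])*1000)
for a,b in (('lip_b','lip_a'),('coverF_b','coverF_a'),('coverB_b','coverB_a')):
    v=W[a]-W[b]; print('rack y dir yaw',np.degrees(np.arctan2(-v[1],-v[0])), 'mid',((W[a]+W[b])/2*1000).round(1))
# single-view top at known z
q=lambda p,z:(onz(T,p,z)*1000).round(1)[:2]
print('top@z lip',q((288.6,147.6),.118),q((307.6,229),.118),'cov',q((238.2,161),.0927),q((254.4,242.6),.0927))
print('top@54 V',q((391.8,223.2),.054),q((468.8,244.3),.054))
v=W['VB']-W['VA'];print('cradle yaw',np.degrees(np.arctan2(v[1],v[0])),'dist(160)',np.linalg.norm(v)*1000,'mid',((W['VA']+W['VB'])/2*1000).round(1))
for c in [((382.1,209.6),(483,238)),((377.2,230.3),(478,257.6))]:
    a,b=q(c[0],.054),q(c[1],.054);print('V rim len(210)',np.linalg.norm(a-b),np.degrees(np.arctan2(*(b-a)[::-1])),(a+b)/2)
a,b=q((253,221),.055),q((301.5,209),.08);print('long rod top axis',a,b,np.degrees(np.arctan2(*(b-a)[::-1])))
for n,p in(('gear',(319,260)),('ring',(411,180)),('puck',(382,145))):print(n,q(p,.01))
E
python3 m.py
```

```text
coverF_a [653.9 198.1  83.8] gap 3.8
coverF_b [488.1 161.9  86.5] gap 0.6
coverB_a [634.4 281.2  60.4] gap 0.2
coverB_b [471.3 244.3  61.3] gap 0.8
lip_a [673.9  94.6 110.1] gap 1.5
lip_b [514.4  57.3 113.3] gap 3.1
Ltip [556.4  70.3  81. ] gap 2.8
Stip [628.3 101.6  72.1] gap 4.5
VA [ 531.  -112.6   47.3] gap 3.9
VB [ 488.2 -266.7   47.9] gap 4.5
lip w168 163.7551810266533
coverF 169.69722701801788
coverB 167.19470320195018
rack y dir yaw 13.17487456677829 mid [594.2  75.9 111.7]
rack y dir yaw 12.32842616187098 mid [571.  180.   85.1]
rack y dir yaw 12.748996852549395 mid [552.8 262.7  60.8]
top@z lip [671.3  93.7] [512.6  56.6] cov [650.3 195.7] [488.1 161.1]
top@54 V [ 528.6 -112.3] [ 485.8 -265.6]
cradle yaw -105.51054040547774 dist(160) 159.8811363316006 mid [ 509.6 -189.7   47.6]
V rim len(210) 209.3653505239107 -106.05440886515964 [ 527.35 -193.8 ]
V rim len(210) 207.49462643644534 -105.34230470654234 [ 486.75 -182.65]
long rod top axis [533.6 169.6] [555.2  69.9] -77.77579218310547
gear [455.1  35.7]
ring [ 624.5 -160.9]
puck [ 701.1 -100.6]
```

```bash
sed -i 's/W\[k\],g=tri(T,a,S,b)/W[k],g=tri(T,np.array(a)-.4,S,np.array(b)-.4)/; s/onz(T,p,z)/onz(T,np.array(p)-.4,z)/' m.py; python3 m.py
python3 - <<'E'
import cv2,pickle,numpy as np
d=pickle.load(open('cams0.pkl','rb'))
# V-block bright rims mask and plate mask as independent check (top view)
im=d['top']['pixels'];hsv=cv2.cvtColor(im,cv2.COLOR_BGR2HSV)
m=((hsv[...,2]<110)&(hsv[...,2]>50)).astype(np.uint8);m[:200]=0;m[270:]=0;m[:,:365]=0;m[:,490:]=0
from h import *
a=hsv[200:268,365:490]; print(im[240,430],im[215,430],im[223,390])
E
```

```text
coverF_a [654.4 198.7  85. ] gap 3.7
coverF_b [488.8 162.5  87.6] gap 0.7
coverB_a [634.9 281.7  61.5] gap 0.0
coverB_b [472.  244.8  62.4] gap 0.6
lip_a [674.4  95.3 111.4] gap 1.6
lip_b [515.1  58.  114.6] gap 3.2
Ltip [557.   71.1  82.3] gap 2.8
Stip [628.8 102.4  73.4] gap 4.5
VA [ 531.8 -111.6   48.8] gap 4.1
VB [ 489.1 -265.4   49.5] gap 4.8
lip w168 163.5983062216693
coverF 169.5454204009795
coverB 167.0526450562329
rack y dir yaw 13.180768401882302 mid [594.8  76.6 113. ]
rack y dir yaw 12.331013263418688 mid [571.6 180.6  86.3]
rack y dir yaw 12.747177170464054 mid [553.4 263.3  62. ]
top@z lip [672.1  94.5] [513.4  57.4] cov [651.1 196.5] [488.9 161.9]
top@54 V [ 529.4 -111.5] [ 486.6 -264.8]
cradle yaw -105.50080152199774 dist(160) 159.62492491018023 mid [ 510.4 -188.5   49.1]
V rim len(210) 209.3930275821046 -106.08070449630229 [ 528.2 -193. ]
V rim len(210) 207.59106435489943 -105.33500207366066 [ 487.55 -181.9 ]
long rod top axis [534.5 170.4] [556.   70.7] -77.83069528233511
gear [456.   36.6]
ring [ 625.3 -160.1]
puck [702.  -99.7]
[84 79 74] [138 141 141] [127 129 130]
```

Checks against the given sizes:

| Measure | Found | Given |
|---|---|---|
| V-block centre distance | 160 mm | 160 mm |
| Wall to lip, horizontal | 106.7 mm | 106.4 mm |
| Cover width | 167–169 mm | 168 mm |
| Heights | about 5 mm low | within two-view error |

The rack origin comes out at (0.575, 0.1565) with x towards −77.3°, and the long rod is at y = −38. I'll move above the grasp point (0.546, 0.118).

```bash
cat > go.py <<'E'
import sys
from h import *
from plant import ctrl, imaging
def delta(x,y,z,yawdeg):
    s=ctrl.read_state();R=Ro.from_euler('xyz',s['tcp_rot'])
    v=np.array([x,y,z])-s['tcp_pos'];yaw=s['tcp_rot'][2]
    tn=-(np.radians(yawdeg)-yaw+np.pi)%(2*np.pi)-np.pi if 0 else -((np.radians(yawdeg)-yaw+np.pi)%(2*np.pi)-np.pi)
    print('t',round(s['t'],2),'tcp',s['tcp_pos'].round(4),'rot',s['tcp_rot'].round(3),'q',np.round(s['q'],2))
    print('tool delta now',R.inv().apply(v).round(4),'turn',round(tn,3),'| after turn',(Ro.from_euler('xyz',[np.pi,0,np.radians(yawdeg)]).inv().apply(v)).round(4),'F',s['ft_force'].round(1),'open',round(s['opening'],4),'ff',s['finger_force'])
if __name__=='__main__': delta(*map(float,sys.argv[1:5]))
E
echo '-0.05,-0.037,0,0,0.04
-0.05,-0.037,0,0,0.04
-0.05,-0.037,0,0,0.04
-0.05,-0.037,0,0,0.04
-0.05,-0.037,0,0,0.04
-0.05,-0.037,0,0,0.04
-0.05,-0.037,0,0,0.04
-0.05,-0.037,0,0,0.04
-0.05,-0.037,0,0,0.04' > mv.in && python3 nudge.py mv.in 5
echo '0,0,0,0.18,0.04
0,0,0,0.18,0.04
0,0,0,0.18,0.04
0,0,0,0.18,0.04
0,0,0,0.18,0.04
0,0,0,0.18,0.04' > mv.in && python3 nudge.py mv.in
python3 go.py 0.546 0.118 0.0505 102.7
```

```text
t: 1.23
tcp_pos: [0.5099, 0.1675, 0.1849]
tcp_rot: [3.141, -0.0, 2.887]
ft_force: [0.5, 1.0, 0.5]
opening: 0.0397
finger_force: 0.0
t: 1.98
tcp_pos: [0.5088, 0.1691, 0.1846]
tcp_rot: [-3.141, 0.0, 1.801]
ft_force: [-0.1, 0.2, 0.1]
opening: 0.0406
finger_force: 0.0
t 1.98 tcp [0.5088 0.1691 0.1846] rot [-3.141  0.     1.801] q [-0.79  0.13  0.42  1.72 -0.06  1.3  -0.13]
tool delta now [-0.0582  0.0247  0.1341] turn 0.008 | after turn [-0.058   0.0251  0.1341] F [-0.1  0.2  0.1] open 0.0406 ff 0.0
```

```bash
echo '-0.029,0.0125,0,0.008,0.04
-0.029,0.0125,0,0,0.04
0,0,0.035,0,0.04
0,0,0.035,0,0.04
0,0,0,0,0.04' > mv.in && python3 nudge.py mv.in
python3 go.py 0.546 0.118 0.0505 102.7
python3 - <<'E'
from h import *
from plant import ctrl, imaging
s=ctrl.read_state();ims=[]
for n,x0,y0 in(('scene',230,165),('top',210,140)):
    c=imaging.camera(n);p=proj(c,s['tcp_pos'])[0];print(n,p)
    im=cv2.resize(c['pixels'][y0:y0+140,x0:x0+130],None,fx=3,fy=3,interpolation=cv2.INTER_CUBIC)
    cv2.circle(im,tuple(int(v) for v in ((p-[x0,y0]+.5)*3-.5)),3,(0,0,255),1);ims.append(im)
cv2.imwrite('pics/e.png',np.hstack(ims))
E
```

```text
t: 2.6
tcp_pos: [0.5448, 0.1179, 0.1126]
tcp_rot: [-3.137, 0.001, 1.799]
ft_force: [-1.0, -0.2, 0.3]
opening: 0.0401
finger_force: 0.0
t 2.6 tcp [0.5448 0.1179 0.1126] rot [-3.137e+00  1.000e-03  1.799e+00] q [-0.69  0.25  0.46  1.75 -0.12  1.17  0.03]
tool delta now [-0.0002  0.0015  0.0621] turn 0.006 | after turn [-0.0002  0.0012  0.0621] F [-1.  -0.2  0.3] open 0.0401 ff 0.0
scene [319.19841239 224.53088017]
top [275.86729414 212.59884486]
```

View pics/e.png

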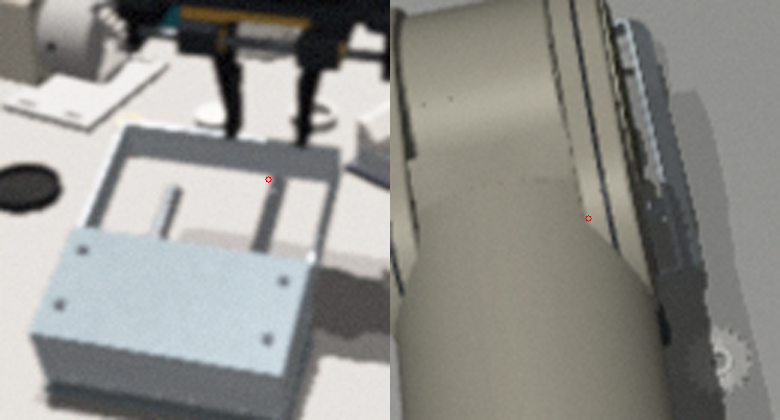

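Run:
```python
from h import *
from plant import ctrl, imaging
s=ctrl.read_state();c=imaging.camera('scene')
x0,y0=290,180
im=cv2.resize(c['pixels'][y0:y0+60,x0:x0+70],None,fx=8,fy=8,interpolation=cv2.INTER_CUBIC)
for r in(0,.02,.04,.06):
  for w in(-.02,.02):
    P=s['tcp_pos']+Ro.from_euler('xyz',s['tcp_rot']).apply([0,w,-r]);p=proj(c,P)[0];print(r,w,p.round(1))
    cv2.circle(im,tuple(int(v) for v in (p-[x0,y0]+.5)*8),2,(0,0,255),1)
cv2.imwrite('pics/f.png',im)
```

```text
0 -0.02 [327.4 224.4]
0 0.02 [308.9 221.9]
0.02 -0.02 [327.7 216.2]
0.02 0.02 [308.9 213.7]
0.04 -0.02 [327.9 207.8]
0.04 0.02 [309.  205.4]
0.06 -0.02 [328.2 199.3]
0.06 0.02 [309.  196.9]
```

View pics/f.png

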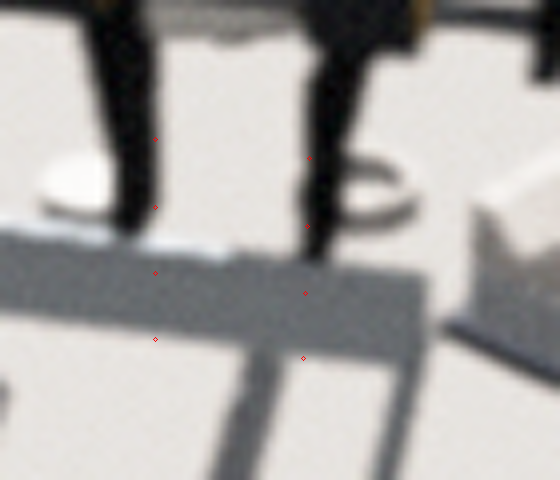

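The tips appear to end right at the lip's edge, about 13 px above where the reported TCP projects. Before descending I'll raise the tool and find the tips numerically, to see whether the lip hides them or there is an offset.

```bash
cat > tip.py <<'E'
from h import *
from plant import ctrl, imaging
s=ctrl.read_state();c=imaging.camera('scene');g=c['pixels'].max(2)
print('t',s['t'],s['tcp_pos'].round(4),s['opening'])
for w in(-.027,.027):
    for r in(0,.02,.04):
        P=s['tcp_pos']+Ro.from_euler('xyz',s['tcp_rot']).apply([0,w,-r]);p=proj(c,P)[0];print(w,r,p.round(1))
    for k in range(int(p[0])-5,int(p[0])+6,2): print(k,g[int(p[1])-10:int(p[1])+32,k].tolist(),int(p[1])-10)
E
echo '0,0,-0.05,0,0.04
0,0,-0.05,0,0.04
0,0,0,0,0.04' > mv.in && python3 nudge.py mv.in | head -2
python3 tip.py
```

```text
t: 3.12
tcp_pos: [0.5494, 0.119, 0.2207]
t 3.125 [0.5494 0.119  0.2207] 0.04014297323414143
-0.027 0 [331.  179.6]
-0.027 0.02 [331.4 170.3]
-0.027 0.04 [331.8 160.8]
326 [209, 211, 170, 129, 135, 165, 201, 194, 148, 117, 118, 106, 96, 87, 92, 113, 119, 121, 124, 122, 122, 120, 125, 125, 125, 122, 117, 115, 120, 122, 125, 113, 117, 141, 191, 218, 229, 232, 229, 230, 231, 230] 150
328 [150, 163, 121, 69, 59, 72, 86, 70, 55, 50, 45, 41, 37, 41, 65, 117, 151, 160, 158, 159, 162, 165, 171, 175, 174, 175, 166, 133, 120, 118, 117, 119, 125, 169, 213, 228, 228, 231, 229, 229, 229, 231] 150
330 [21, 21, 19, 13, 11, 13, 15, 9, 9, 9, 14, 15, 10, 30, 83, 157, 207, 228, 229, 228, 226, 227, 229, 228, 227, 229, 221, 200, 179, 161, 147, 165, 187, 217, 228, 229, 230, 228, 228, 229, 229, 229] 150
332 [28, 31, 33, 32, 32, 28, 30, 36, 41, 38, 38, 47, 65, 84, 146, 205, 229, 231, 230, 228, 231, 230, 230, 230, 229, 229, 230, 230, 229, 226, 225, 227, 228, 231, 227, 230, 228, 227, 228, 229, 230, 229] 150
334 [177, 184, 183, 181, 174, 148, 140, 128, 107, 99, 98, 100, 98, 105, 150, 207, 231, 231, 229, 228, 22
[... 957 characters left out ...]
 197, 196, 196, 191, 186, 193, 205, 219, 228, 230, 231, 230, 229, 231, 229] 147
305 [24, 18, 19, 17, 25, 18, 24, 18, 21, 15, 21, 16, 18, 18, 35, 70, 107, 128, 132, 132, 132, 121, 123, 127, 134, 131, 131, 131, 127, 128, 133, 130, 136, 148, 174, 202, 226, 231, 230, 229, 229, 231] 147
307 [30, 35, 29, 24, 16, 24, 23, 18, 17, 19, 25, 27, 42, 61, 79, 98, 100, 106, 120, 127, 133, 135, 132, 131, 130, 137, 137, 126, 124, 112, 120, 130, 132, 127, 139, 155, 191, 222, 230, 230, 231, 230] 147
309 [152, 167, 157, 121, 99, 91, 95, 95, 100, 104, 119, 127, 124, 125, 131, 133, 131, 135, 136, 138, 141, 139, 126, 112, 112, 122, 132, 137, 136, 131, 132, 134, 138, 130, 135, 134, 159, 209, 226, 230, 230, 229] 147
```

The pads are grey, the same tone as the lip, so that explains the mismatch. Their tips lie at rows 181–183, which agrees with the projection once pad thickness and the scene camera's ~5 mm bias are counted. The state is sound, so I'll descend.

```bash
echo '0,0,0.05,0,0.04
0,0,0.05,0,0.04
0,0,0,0,0.04' > mv.in && python3 nudge.py mv.in | head -2; python3 go.py 0.546 0.118 0.0505 102.7
python3 - <<'E'
from h import *
d=pickle.load(open('cams0.pkl','rb'))
for x in(0,30,60):
    z=16+(x+88+2.2)/.951*.309+6.7
    P=np.array([538.9,148.3])+x*np.array([.22,-.9755])
    print(x,[proj(d[n],[P[0]/1e3,P[1]/1e3,z/1e3])[0].round(1) for n in('scene','top')])
E
```

```text
t: 3.55
tcp_pos: [0.5439, 0.1178, 0.1118]
t 3.55 tcp [0.5439 0.1178 0.1118] rot [-3.135e+00  1.000e-03  1.799e+00] q [-0.7   0.25  0.47  1.76 -0.12  1.17  0.03]
tool delta now [-0.0002  0.0025  0.0613] turn 0.006 | after turn [-0.0002  0.0021  0.0613] F [ 1.  0. -0.] open 0.0401 ff 0.0
0 [array([315. , 256.3]), array([263.6, 218.5])]
30 [array([318.3, 244.5]), array([277.6, 214.8])]
60 [array([321.5, 233.4]), array([291.8, 211. ])]
```

```bash
echo '0,0.002,0.03,0.006,0.036
0,0,0.03,0,0.036
0,0,0,0,0.036' > mv.in && python3 nudge.py mv.in; python3 go.py 0.546 0.118 0.0505 102.7
```

```text
t: 3.92
tcp_pos: [0.5483, 0.1189, 0.0553]
tcp_rot: [-3.14, 0.0, 1.793]
ft_force: [-0.9, 0.2, -0.1]
opening: 0.0364
finger_force: 0.0
t 3.92 tcp [0.5483 0.1189 0.0553] rot [-3.14   0.     1.793] q [-0.68  0.32  0.45  1.81 -0.16  1.05  0.06]
tool delta now [-0.0004 -0.0025  0.0048] turn 0.0 | after turn [-0.0004 -0.0025  0.0048] F [-0.9  0.2 -0.1] open 0.0364 ff 0.0
```

```bash
echo '0,0,0.004,0,0.025
0,0,0,0,0.018
0,0,0,0,0.01
0,0,0,0,0.01
0,0,0,0,0.01' > mv.in && python3 nudge.py mv.in 4; python3 go.py 0.546 0.118 0.0505 102.7
```

```text
t: 4.55
tcp_pos: [0.5487, 0.119, 0.0511]
tcp_rot: [3.141, -0.0, 1.793]
ft_force: [-0.4, -0.5, -0.0]
opening: 0.0103
finger_force: 0.0
t 4.55 tcp [0.5487 0.119  0.0511] rot [ 3.141 -0.     1.793] q [-0.68  0.32  0.45  1.81 -0.16  1.04  0.06]
tool delta now [-0.0003 -0.0029  0.0006] turn 0.0 | after turn [-0.0004 -0.0029  0.0006] F [-0.4 -0.5 -0. ] open 0.0103 ff 0.0
```

The fingers closed past the rod's diameter without contact, so I'll look.

Run:
```python
from h import *
from plant import ctrl, imaging
s=ctrl.read_state();c=imaging.camera('scene')
x0,y0=255,180
im=cv2.resize(c['pixels'][y0:y0+85,x0:x0+100],None,fx=7,fy=7,interpolation=cv2.INTER_CUBIC)
for r in(0,.02,.04,.06):
    P=s['tcp_pos']+Ro.from_euler('xyz',s['tcp_rot']).apply([0,0,-r]);p=proj(c,P)[0];print(r,p.round(1))
    cv2.circle(im,tuple(int(v) for v in (p-[x0,y0]+.5)*7),2,(0,0,255),1)
cv2.imwrite('pics/g.png',im)
```

```text
0 [316.9 248.1]
0.02 [317.1 240.6]
0.04 [317.2 232.8]
0.06 [317.3 224.9]
```

View pics/g.png

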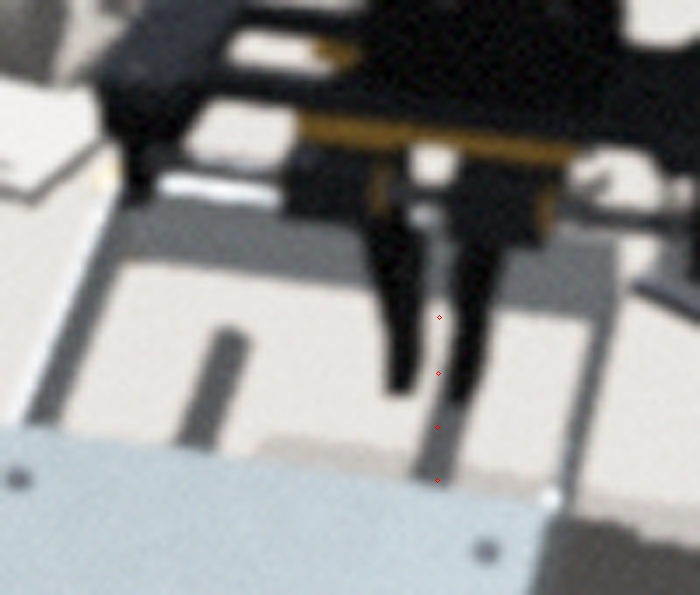

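The dark fingertips end at about (312,235) and (321,236.5), 12 px above the reported TCP at (317,248). Columns and spacing agree, so the real tips sit about 30 mm higher than reported, just above the rod. That also explains the miss. I'll open and step down while watching the force.

```bash
echo '0,-0.002,0,0,0.036
0,0,0,0,0.036
0,0,0.004,0,0.036
0,0,0,0,0.036' > mv.in && python3 nudge.py mv.in
cat > tip2.py <<'E'
from h import *
from plant import ctrl, imaging
s=ctrl.read_state();c=imaging.camera('scene')
m=(c['pixels'].max(2)<60).astype(np.uint8)
p=proj(c,s['tcp_pos'])[0];print('t',s['t'],'tcp',s['tcp_pos'].round(4),'F',s['ft_force'].round(1),'proj',p.round(1))
for lo,hi in((-20,0),(0,20)):
    x0=int(p[0]);sub=m[195:int(p[1])+25,x0+lo:x0+hi];ys,xs=np.nonzero(sub);b=ys.max()
    print('tip row',b+195,'cols',(xs[ys>b-4]+x0+lo).mean().round(1))
E
python3 tip2.py
```

```text
t: 5.1
tcp_pos: [0.5464, 0.1184, 0.0465]
tcp_rot: [-3.141, 0.0, 1.793]
ft_force: [-0.0, -0.1, -0.8]
opening: 0.0345
finger_force: 0.0
t 5.1 tcp [0.5464 0.1184 0.0465] F [-0.  -0.1 -0.8] proj [318. 250.]
tip row 236 cols 307.8
tip row 239 cols 327.4
```

```bash
echo '0,0,0.004,0,0.036
0,0,0,0,0.036' > mv.in && python3 nudge.py mv.in;echo '0,0,0.005,0,0.036
0,0,0,0,0.036' > mv.in && python3 nudge.py mv.in; python3 tip2.py
```

```text
t: 5.4
tcp_pos: [0.5465, 0.1184, 0.0425]
tcp_rot: [-3.141, 0.0, 1.793]
ft_force: [-0.8, -0.5, -0.2]
opening: 0.0359
finger_force: 0.0
t: 5.65
tcp_pos: [0.5464, 0.1184, 0.0374]
tcp_rot: [-3.141, 0.0, 1.793]
ft_force: [0.9, -0.0, 0.7]
opening: 0.0361
finger_force: 0.0
t 5.65 tcp [0.5464 0.1184 0.0374] F [ 0.9 -0.   0.7] proj [318.  253.4]
tip row 239 cols 307.3
tip row 242 cols 327.8
```

```bash
echo '0,0,0.004,0,0.036
0,0,0.004,0,0.036
0,0,0,0,0.036' > mv.in && python3 nudge.py mv.in | grep -v rot;echo '0,0,0.004,0,0.036
0,0,0.004,0,0.036
0,0,0,0,0.036' > mv.in && python3 nudge.py mv.in| grep -v rot; python3 tip2.py; echo '0,0,0,0,0.025
0,0,0,0,0.018
0,0,0,0,0.01
0,0,0,0,0.008
0,0,0,0,0.008' > mv.in && python3 nudge.py mv.in 4
```

```text
t: 6.08
tcp_pos: [0.5464, 0.1184, 0.0295]
ft_force: [0.4, 0.0, 0.3]
opening: 0.036
finger_force: 0.0
t: 6.45
tcp_pos: [0.5464, 0.1184, 0.0215]
ft_force: [0.3, 0.5, 0.7]
opening: 0.036
finger_force: 0.0
t 6.45 tcp [0.5464 0.1184 0.0215] F [0.3 0.5 0.7] proj [317.8 259.2]
tip row 246 cols 307.2
tip row 249 cols 327.4
t: 7.12
tcp_pos: [0.5469, 0.1185, 0.022]
tcp_rot: [3.141, -0.0, 1.793]
ft_force: [1.1, 0.8, -1.0]
opening: 0.014
finger_force: 4.0
```

The rod is gripped (14 mm opening, 4 N), which confirms a reported-z offset of about −30 mm. Now I'll tip it along the arc about its inner end with a light grip.

```bash
echo '0,0,0,0,0.008
0.0034,0,-0.0093,0,0.008
0.0041,0,-0.009,0,0.008' > mv.in && python3 nudge.py mv.in 7;echo '0.0048,0,-0.0086,0,0.008
0.0055,0,-0.0082,0,0.008
0,0,0,0,0.008
0,0,0,0,0.008' > mv.in && python3 nudge.py mv.in
python3 - <<'E'
from h import *
from plant import ctrl, imaging
s=ctrl.read_state();ims=[]
k=5
c=imaging.camera('scene');x0,y0=255,170
im=cv2.resize(c['pixels'][y0:y0+95,x0:x0+95],None,fx=k,fy=k,interpolation=cv2.INTER_CUBIC)
f=np.array([538.9,148.3])+-88.3*np.array([.22,-.9755])
for a in(26,32,36,40):
  for L in(100,150,184):
    P=[f[0]+L*np.cos(np.radians(a))*.22,f[1]-L*np.cos(np.radians(a))*.9755,23.3+L*np.sin(np.radians(a))]
    p=proj(c,np.array(P)/1e3)[0];print(a,L,p.round(1))
    if L==184: cv2.circle(im,tuple(int(v) for v in (p-[x0,y0]+.5)*k),2,(0,0,255),1)
cv2.imwrite('pics/i.png',im)
E
```

```text
t: 7.5
tcp_pos: [0.5447, 0.126, 0.0407]
tcp_rot: [-3.141, -0.0, 1.793]
ft_force: [-0.4, -0.2, -2.7]
opening: 0.0132
finger_force: 7.0
t: 8.0
tcp_pos: [0.5427, 0.1357, 0.0569]
tcp_rot: [-3.142, 0.0, 1.793]
ft_force: [-0.2, -0.3, -1.6]
opening: 0.0138
finger_force: 7.0
26 100 [315.2 250. ]
26 150 [320.3 229.9]
26 184 [323.5 217. ]
32 100 [314.7 247.8]
32 150 [319.6 226.4]
32 184 [322.7 212.5]
36 100 [314.3 246.6]
36 150 [319.  224.4]
36 184 [322.1 209.9]
40 100 [313.8 245.6]
40 150 [318.3 222.7]
40 184 [321.3 207.6]
```

View pics/i.png

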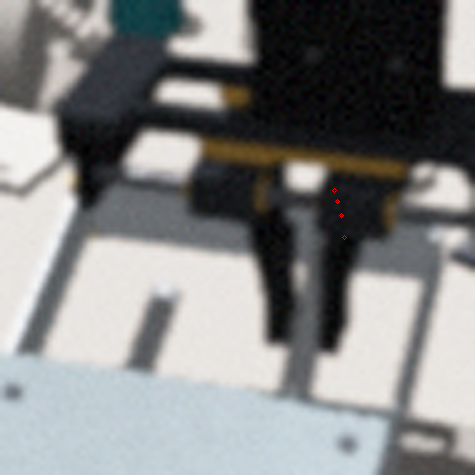

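Run:
```python
from h import *
from plant import ctrl, imaging
c=imaging.camera('scene');g=c['pixels'].max(2)
print(ctrl.read_state()['ft_force'].round(2))
for r in range(214,252,2): print(r,' '.join('%3d'%v for v in g[r,303:330]))
```

```text
[ 1.08 -0.25 -0.62]
214  61  38  25  22  20  13  10  20  23  43  68  88 108 104  83  58  36  16  25  24  24  25  17  25  24  26  23
216 103  75  40  20  13  11  19   6  18  24  41  77 103 107  88  66  51  31  30  22  24  20  28  17  26  30  30
218 103  87  48  22  14   8  10  25  17  17  40  76 104 111  96  88  70  44  24  15  13  19  20  32  61  86  89
220 143 128  94  47  18  10  21  21  18  23  41  79  96 101  94  73  51  25  18  10  17  13  22  47  84 105 113
222 229 220 176 111  46  14  12  16  17  31  61 111 132 113  92  64  41  23  10  12  16  20  37  76  98 113 114
224 234 230 217 162  89  30  17  22  21  35  98 161 168 133 103  69  39  27  17   9  13  44  94 139 165 163 158
226 232 232 228 192 116  43  22  21  22  31  75 136 143 116  92  77  50  29  16   9  28  93 172 220 232 234 231
228 233 232 232 216 163  87  26  21  21  25  54  93 109 107  92  81  54  30  11  12  45 117 191 226 231 231 232
230 231 231 232 228 187 115  43  22  13  21  40  69  94  98  94  79  49  26  12   7  48 121 195 230 233 231 233
232 232 233 234 228 194 122  51  23  22  20  46  70  90 102 100  72  44 
[... 347 characters left out ...]
 171 219 233 233 233 231 230
240 232 232 232 233 231 227 222 220 200 155 109 103  99 101 104 109 122 116 120 162 206 231 233 232 231 232 230
242 231 231 232 231 231 234 233 227 197 144 107 101  98  99 120 175 214 224 228 232 232 232 231 231 233 231 231
244 233 232 232 231 232 231 232 225 185 126  98 100  99 106 136 194 225 232 232 232 231 232 233 232 229 232 232
246 225 228 227 230 233 231 230 201 153 113 107 105  99 114 163 211 231 231 232 231 230 232 231 231 233 230 231
248 211 215 207 199 190 185 172 149 128 120 134 127 104 120 173 211 230 232 232 234 231 232 232 233 232 233 231
250 219 216 215 216 214 210 203 198 199 201 193 176 153 152 157 160 163 163 168 174 182 190 199 208 215 216 221
```

The force share (about 1.6 N) and the rod's slope in the picture (0.22 col/row) fit a pivot to about 36°. I'll clamp firmly and draw it along its axis.

```bash
echo '0,0,0,0,0.006
0,0,0,0,0.006
0,0,0,0,0.006
-0.012,0,-0.0088,0,0.006
-0.012,0,-0.0088,0,0.006
-0.012,0,-0.0088,0,0.006
-0.012,0,-0.0088,0,0.006
0,0,0,0,0.006
0,0,0,0,0.006' > mv.in && python3 nudge.py mv.in 50
python3 - <<'E'
from h import *
from plant import ctrl, imaging
c=imaging.camera('scene');g=c['pixels'];d=pickle.load(open('cams0.pkl','rb'))
c2=imaging.camera('top');ims=[]
for cc,x0,y0 in((c,245,140),(c2,245,130)):
    ims.append(cv2.resize(cc['pixels'][y0:y0+130,x0:x0+100],None,fx=4,fy=4,interpolation=cv2.INTER_CUBIC))
cv2.imwrite('pics/j.png',np.hstack(ims))
E
```

```text
t: 9.22
tcp_pos: [0.5531, 0.0895, 0.092]
tcp_rot: [-3.141, -0.0, 1.793]
ft_force: [-0.7, 0.6, -1.8]
opening: 0.0122
finger_force: 50.0
```

Milestone pose reached with no jam. I'll keep drawing along the axis until the inner end is clear.

```bash
echo '-0.012,0,-0.0088,0,0.006
-0.012,0,-0.0088,0,0.006
-0.012,0,-0.0088,0,0.006
-0.012,0,-0.0088,0,0.006
-0.012,0,-0.0088,0,0.006
-0.012,0,-0.0088,0,0.006
0,0,0,0,0.006' > mv.in && python3 nudge.py mv.in
echo '0,0,-0.05,0,0.006
0,0,-0.05,0,0.006
0,0,0,0,0.006' > mv.in && python3 nudge.py mv.in; python3 go.py 0.521 -0.154 0.2 74.4
```

```text
t: 10.2
tcp_pos: [0.5699, 0.0175, 0.1459]
tcp_rot: [3.14, 0.0, 1.791]
ft_force: [-0.3, 0.5, -2.1]
opening: 0.0124
finger_force: 50.0
t: 10.58
tcp_pos: [0.5711, 0.0193, 0.2486]
tcp_rot: [3.135, -0.0, 1.793]
ft_force: [-0.2, 0.0, -2.6]
opening: 0.0124
finger_force: 50.0
t 10.57 tcp [0.5711 0.0193 0.2486] rot [ 3.135 -0.     1.793] q [-0.58  0.19  0.54  1.54 -0.1   1.44  0.19]
tool delta now [-0.158  -0.0874  0.048 ] turn 0.495 | after turn [-0.1804 -0.0016  0.0486] F [-0.2  0.  -2.6] open 0.0124 ff 49.9972665309906
```

```bash
echo '0,0,0,0.165,0.006
0,0,0,0.165,0.006
0,0,0,0.165,0.006
0,0,0,0,0.006' > mv.in && python3 nudge.py mv.in | head -3; python3 go.py 0.4993 -0.2207 0.14 74.3
```

```text
t: 11.08
tcp_pos: [0.5686, 0.0193, 0.2436]
tcp_rot: [-3.14, 0.001, 1.3]
t 11.07 tcp [0.5686 0.0193 0.2436] rot [-3.14e+00  1.00e-03  1.30e+00] q [-0.62  0.19  0.59  1.55 -0.11  1.43 -0.29]
tool delta now [-0.2497 -0.0023  0.1038] turn 0.003 | after turn [-0.2498 -0.0018  0.1036] F [ 0.2  1.4 -2.3] open 0.0127 ff 50.000882148742676
```

```bash
echo '-0.05,0,0.01,0.003,0.006
-0.05,-0.001,0.01,0,0.006
-0.05,-0.001,0.01,0,0.006
-0.05,0,0.01,0,0.006
-0.05,0,0.01,0,0.006
0,0,0,0,0.006
0,0,0,0,0.006' > mv.in && python3 nudge.py mv.in; python3 go.py 0.4993 -0.2207 0.14 74.3
python3 - <<'E'
from h import *
from plant import ctrl, imaging
c=imaging.camera('scene');c2=imaging.camera('top');ims=[]
for cc,x0,y0 in((c,320,120),(c2,370,160)):
    ims.append(cv2.resize(cc['pixels'][y0:y0+130,x0:x0+130],None,fx=3,fy=3,interpolation=cv2.INTER_CUBIC))
cv2.imwrite('pics/k.png',np.hstack(ims))
pickle.dump({'scene':c,'top':c2},open('cams1.pkl','wb'))
E
```

```text
t: 11.95
tcp_pos: [0.4994, -0.2204, 0.1945]
tcp_rot: [-3.141, -0.001, 1.298]
ft_force: [-0.5, 0.7, -2.3]
opening: 0.0122
finger_force: 50.0
t 11.95 tcp [ 0.4994 -0.2204  0.1945] rot [-3.141e+00 -1.000e-03  1.298e+00] q [-0.33  0.17  0.75  1.69 -0.12  1.33  0.17]
tool delta now [-0.0004  0.      0.0545] turn 0.001 | after turn [-0.0003  0.      0.0545] F [-0.5  0.7 -2.3] open 0.0122 ff 49.99797284603119
```

View pics/k.png

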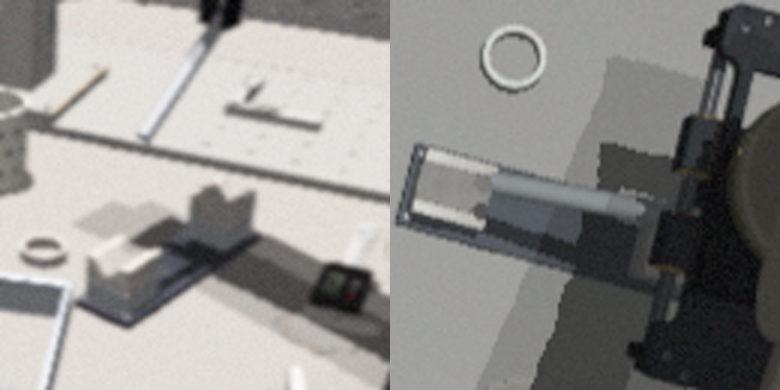

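The scene half shows the rod held sloping, with its foot at about (369,165) and the grip at about (390,133). The top half shows the foot at about (402,220), over the left V-block's inner edge and in line with the Vs. Now I'll triangulate the foot and axis.

Run:
```python
from h import *
d=pickle.load(open('cams1.pkl','rb'));T,S=d['top'],d['scene']
g=T['pixels'].max(2)
foot,gap=tri(T,(401.9,220.2),S,(368.5,164.5));print('foot',(foot*1e3).round(1),gap*1e3)
u=np.array([-.2706,-.9627]);m=np.array([.5085,-.188]);n=np.array([-u[1],u[0]])
print('along,across',((foot[:2]-m)@u*1e3).round(1),((foot[:2]-m)@n*1e3).round(1))
for r in range(206,240,1): print(r,' '.join('%3d'%v for v in g[r,396:460:4]))
tcp=np.array([.4994,-.2204]);print('tcp along/across',((tcp-m)@u*1e3).round(1),((tcp-m)@n*1e3).round(1))
# top-view px -> across offset at heights
for z in(.2,.235): 
    for p in((401.9,220.2),(430,225),(450,228.5)): P=onz(T,p,z)[:2]; print(z,p,((P-m)@u*1e3).round(1),((P-m)@n*1e3).round(1))
gs=S['pixels'].max(2)
for r in range(132,170,2): print(r,' '.join('%3d'%v for v in gs[r,362:398]))
```

```text
foot [ 524.4 -116.4  163. ] 1.5268795362675693
along,across -73.2 -4.1
206 159 156 158 160 159 158 157 155 157 155 137 135 137 132 134 135
207 159 159 158 160 159 157 159 158 159 145 134 110 109 133 135 134
208 155 158 158 160 159 158 160 158 158 135 134  66  69 109 133 134
209 159 160 157 159 161 158 160 158 157 136 137  68  68  67 135 134
210 157 158 160 157 159 159 159 158 156 139 137  69  63  66 112 134
211 151 158 161 160 160 156 157 158 158 136 138  67  66  68  69 108
212 140 147 159 159 157 159 160 158 159 136 137  69  69  66  70  68
213 171 126 158 160 160 159 159 160 158 137 136  65  67  66  67  69
214 194 162 137 160 159 158 158 159 159 134 136  69  68  68  70  66
215 193 194 154 137 159 158 161 159 156 136 136  67  68  65  66  67
216 185 194 186 109 134 160 160 158 155 135 135  68  67  68  65  69
217 163 175 164 115  95 137 159 160 146 136 135  61  66  70  70  69
218 141 141 145 132 116 100 137 160 137 134 136  66  67  64  66  67
219 142 124 153 147 141 116 108 134 135 133 136  69  66  68  68  66
220 143 126 148 152 148 139 122 110 112 135 135  66  68  64  68  67
221 141 1
[... 3591 characters left out ...]
 225 186 161 179 210 224 228 228 227 228 227 229 227 226 228 226 226 228 227 228 227 227 230 227 225 228 227
162 227 227 226 226 226 231 239 235 210 177 163 187 213 228 228 228 227 227 228 228 227 228 227 227 226 228 227 229 228 226 223 218 219 226 228 227
164 227 229 223 206 191 205 211 190 160 162 197 221 229 228 227 228 228 228 229 228 228 228 227 227 227 228 227 226 226 228 227 226 226 226 228 227
166 201 214 213 204 182 150 131 138 176 208 225 230 229 228 228 229 229 228 227 226 229 228 228 227 227 223 225 226 226 227 229 227 226 227 228 227
168 103 105 115 129 135 136 129 134 166 189 199 210 214 216 222 225 230 230 230 227 231 228 227 228 225 221 216 214 219 226 228 229 228 228 228 227
```

The foot is about 73 mm inwards of the cradle's middle, over the left V and within 4 mm across. The rod slopes 33–36°. I'll lower it until the foot is just above the V.

```bash
echo '0,0,0.03,0,0.006
0,0,0.03,0,0.006
0,0,0.03,0,0.006
0,0,0.012,0,0.006
0,0,0,0,0.006' > mv.in && python3 nudge.py mv.in; echo '0,0,0.005,0,0.006
0,0,0,0,0.006' > mv.in && python3 nudge.py mv.in;  echo '0,0,0.004,0,0.006
0,0,0,0,0.006' > mv.in && python3 nudge.py mv.in
```

```text
t: 12.68
tcp_pos: [0.4994, -0.2206, 0.0929]
tcp_rot: [-3.141, 0.0, 1.296]
ft_force: [0.6, -0.2, -2.3]
opening: 0.0129
finger_force: 50.0
t: 12.92
tcp_pos: [0.4997, -0.2212, 0.0885]
tcp_rot: [3.141, -0.0, 1.295]
ft_force: [0.0, -0.6, -2.2]
opening: 0.0124
finger_force: 50.0
t: 13.18
tcp_pos: [0.4995, -0.2213, 0.084]
tcp_rot: [3.141, -0.0, 1.295]
ft_force: [1.0, -0.4, -2.3]
opening: 0.0121
finger_force: 50.0
```

```bash
echo '0,0,0.004,0,0.006
0,0,0,0,0.006' > mv.in && python3 nudge.py mv.in | grep -E 'pos|force';  echo '0,0,0.004,0,0.006
0,0,0,0,0.006' > mv.in && python3 nudge.py mv.in| grep -E 'pos|force';echo '0,0,0.003,0,0.006
0,0,0,0,0.006' > mv.in && python3 nudge.py mv.in| grep -E 'pos|force'
```

```text
tcp_pos: [0.4994, -0.2217, 0.0801]
ft_force: [0.5, -1.4, 1.0]
finger_force: 50.0
tcp_pos: [0.4994, -0.2221, 0.0762]
ft_force: [-0.3, -4.2, 3.2]
finger_force: 50.0
tcp_pos: [0.4994, -0.2223, 0.0734]
ft_force: [-0.9, -5.9, 4.7]
finger_force: 50.0
```

Contact came at a reading of about 0.081, as predicted. I'll lighten the grip and let the rod level itself as I descend.

```bash
echo '0,0,0,0,0.006
0,0,0,0,0.006
0,0,0.006,0,0.006
0,0,0.007,0,0.006
0,0,0,0,0.006' > mv.in && python3 nudge.py mv.in 8| grep -E 'pos|force|open'; echo '0,0,0.007,0,0.006
0,0,0.007,0,0.006
0,0,0,0,0.006' > mv.in && python3 nudge.py mv.in | grep -E 'pos|force|open'; echo '0,0,0.007,0,0.006
0,0,0.007,0,0.006
0,0,0,0,0.006' > mv.in && python3 nudge.py mv.in | grep -E 'pos|force|open'
python3 -c "
from h import *
from plant import ctrl, imaging
pickle.dump({n:imaging.camera(n) for n in('scene','top')},open('cams2.pkl','wb'))"
```

```text
tcp_pos: [0.4988, -0.2205, 0.059]
ft_force: [0.9, 0.9, -2.0]
opening: 0.0135
finger_force: 8.0
tcp_pos: [0.4989, -0.2208, 0.0453]
ft_force: [-0.1, 1.1, -0.6]
opening: 0.0134
finger_force: 8.0
tcp_pos: [0.4989, -0.2209, 0.0313]
ft_force: [-0.5, -1.2, -1.2]
opening: 0.0136
finger_force: 8.0
```

```bash
echo '0,0,0.006,0,0.006
0,0,0.006,0,0.006
0,0,0,0,0.006' > mv.in && python3 nudge.py mv.in| grep -E 'pos|force|open'; echo '0,0,0.004,0,0.006
0,0,0,0,0.006' > mv.in && python3 nudge.py mv.in | grep -E 'pos|force|open'; echo '0,0,0.003,0,0.006
0,0,0,0,0.006' > mv.in && python3 nudge.py mv.in | grep -E 'pos|force|open'
python3 - <<'E'
from h import *
from plant import ctrl, imaging
S=imaging.camera('scene');T=imaging.camera('top');pickle.dump({'scene':S,'top':T},open('cams3.pkl','wb'))
u=np.array([-.2706,-.9627]);m=np.array([.5085,-.188])
# expected seated-rod axis pixels
for s in(-92,-60,0,50,92):
    P=[*(m+u*s/1e3),.051];print(s,proj(T,[P])[0].round(1),proj(S,[P])[0].round(1))
g=T['pixels'].max(2)
for x in(384,386,388,390,392,394,396,400,410,420,430): print(x,' '.join('%3d'%v for v in g[208:242,x]))
E
```

```text
tcp_pos: [0.4989, -0.2211, 0.0194]
ft_force: [1.0, -0.1, -1.3]
opening: 0.0137
finger_force: 8.0
tcp_pos: [0.4992, -0.2212, 0.0157]
ft_force: [0.1, -0.6, -2.1]
opening: 0.0134
finger_force: 8.0
tcp_pos: [0.4995, -0.2213, 0.013]
ft_force: [0.8, -1.2, -1.0]
opening: 0.0134
finger_force: 8.0
-92 [385.2 221. ] [359.5 205.9]
-60 [400.5 225.2] [366.7 201.5]
0 [429.3 233.1] [379.6 193.7]
50 [453.5 239.8] [389.7 187.7]
92 [473.9 245.5] [397.7 182.9]
384 132 143 185 199 196 180 146 135 138 139 141 136 137 136 134 134 138 138 139 157 188 197 199 182 129  59  57  55  82  86 110 149 155 154
386 151 140 172 200 198 191 165 137 136 135 133 128 124 111 101 101  89 110 138 137 165 191 195 196 153  68  54  54  78  93  82 115 153 153
388 152 140 147 179 196 194 176 145 135 134 129 125 153 187 183 153 119 107 127 142 147 172 192 191 178 129  59  58  76  97  82 111 146 151
390 150 148 135 159 189 188 183 159 135 136 132 129 149 173 186 174 138 104 112 142 140 159 185 191 191 157  80  56  56  75  95  84 117 151
392 152 151 143 144 170 187 189 174 147 135 137 128 133 157 182 185 158 127  99 113 139 131 15
[... 185 characters left out ...]

396 151 151 152 142 134 162 186 185 178 155 136 136 125 128 156 179 185 165 132  95 110 139 128 152 181 181 170 125  66  58  74  90  90  79
400 153 152 149 149 138 121 153 183 183 178 156 140 141 129 129 151 174 186 171 139 100 109 131 140 158 172 171 169 132  89  94  95  95  92
410 152 151 152 151 149 151 151 139 111  95  96  98  96  95  91  92  92 117 154 177 185 166 136  96  54  53  53  51  76  93  95  95  95  97
420 152 152 151 150 153 151 153 151 152 152 129  97  94  96  93  91  92  93  92  98 124 154 177 187 163 133  94  43  33  34  63  77  79  81
430 152 149 141 128 130 129 131 130 129 129 127 130 127 113  89  76  80  77  78  79  76  67  80 118 134 152 155 134 111  80  41  38  40  41
```

The foot is at column ~387 (expected 385) and the axis rows match the seated line (222 at column 390, 230.5 at 420). I'll go down the last couple of millimetres.

```bash
echo '0,0,0.0015,0,0.006
0,0,0,0,0.006' > mv.in && python3 nudge.py mv.in| grep -E 'pos|force|open'; echo '0,0,0.0015,0,0.006
0,0,0,0,0.006' > mv.in && python3 nudge.py mv.in | grep -E 'pos|force|open'
```

```text
tcp_pos: [0.5003, -0.2215, 0.0121]
ft_force: [1.8, -0.3, 3.5]
opening: 0.0135
finger_force: 8.0
tcp_pos: [0.5009, -0.2216, 0.011]
ft_force: [3.0, -1.5, 7.1]
opening: 0.0138
finger_force: 8.0
```

The rod is seated: vertical force rises to +7 N at a reading of 0.011. I'll release, retreat and check.

```bash
echo '0,0,-0.001,0,0.015
0,0,0,0,0.025
0,0,0,0,0.04
0,0,0,0,0.04' > mv.in && python3 nudge.py mv.in| grep -E 'pos|force|open'; echo '0,0,-0.01,0,0.04
0,0,-0.03,0,0.04
0,0,-0.05,0,0.04
0,0,-0.05,0,0.04
0.06,0,-0.03,0,0.04
0.06,0,0,0,0.04
0.06,0,0,0,0.04
0.06,0,0,0,0.04
0,0,0,0,0.04' > mv.in && python3 nudge.py mv.in
python3 - <<'E'
from h import *
from plant import ctrl, imaging
S=imaging.camera('scene');T=imaging.camera('top');pickle.dump({'scene':S,'top':T},open('cams4.pkl','wb'))
cv2.imwrite('pics/end.png',np.hstack([S['pixels'],T['pixels']]))
u=np.array([-.2706,-.9627]);m=np.array([.5085,-.188]);n=np.array([-u[1],u[0]])
for cc,h in((T,'top'),(S,'scene')):
  g=cc['pixels'].max(2).astype(np.float32)
  for s in range(-110,112,4):
    # profile across the seated axis at the rod-axis height
    P=[[*(m+(u*s+n*a)/1e3),.051] for a in range(-12,13,3)];p=proj(cc,P).astype(np.float32)
    v=cv2.remap(g,p[:,0].reshape(1,-1),p[:,1].reshape(1,-1),cv2.INTER_LINEAR)[0]
    if h=='top' or s%8==2: print(h,s,v.astype(int).tolist())
E
```

```text
tcp_pos: [0.4988, -0.2209, 0.0106]
ft_force: [-0.6, 0.3, 0.5]
opening: 0.036
finger_force: 0.0
t: 18.5
tcp_pos: [0.5641, 0.0116, 0.179]
tcp_rot: [-3.141, -0.001, 1.303]
ft_force: [-1.2, -0.9, -0.3]
opening: 0.0399
finger_force: 0.0
top -110 [126, 127, 126, 126, 124, 125, 123, 121, 122]
top -106 [123, 123, 119, 121, 121, 120, 118, 117, 116]
top -102 [120, 119, 118, 119, 117, 114, 114, 114, 119]
top -98 [114, 113, 113, 113, 111, 110, 99, 75, 53]
top -94 [110, 109, 107, 107, 104, 104, 88, 93, 116]
top -90 [103, 102, 99, 101, 109, 122, 125, 127, 131]
top -86 [96, 98, 101, 112, 119, 123, 124, 128, 131]
top -82 [89, 98, 111, 116, 119, 122, 125, 125, 129]
top -78 [101, 108, 110, 113, 115, 117, 112, 111, 114]
top -74 [108, 116, 89, 127, 168, 166, 128, 128, 128]
top -70 [137, 123, 103, 137, 182, 159, 114, 124, 128]
top -66 [122, 122, 97, 136, 176, 163, 126, 128, 128]
top -62 [138, 126, 106, 137, 182, 157, 111, 125, 128]
top -58 [134, 118, 98, 137, 177, 163, 132, 129, 130]
top -54 [75, 72, 91, 138, 180, 163, 114, 94, 92]
top -50 [49, 51, 82, 137, 178, 162, 124, 92, 86]
top -46 [49, 50, 87, 136
[... 2832 characters left out ...]
111, 133, 169, 204, 228, 233, 233, 231]
scene 18 [109, 119, 136, 168, 203, 226, 233, 233, 231]
scene 26 [100, 108, 135, 171, 208, 225, 232, 229, 227]
scene 34 [103, 109, 132, 172, 205, 227, 233, 219, 205]
scene 42 [117, 118, 132, 170, 207, 226, 233, 220, 190]
scene 50 [147, 131, 139, 173, 207, 227, 235, 231, 217]
scene 58 [214, 179, 158, 173, 205, 227, 235, 232, 228]
scene 66 [229, 198, 170, 179, 208, 225, 235, 231, 228]
scene 74 [236, 211, 179, 177, 204, 226, 232, 231, 228]
scene 82 [238, 228, 202, 189, 203, 224, 231, 231, 226]
scene 90 [240, 237, 227, 211, 219, 229, 233, 232, 228]
scene 98 [238, 238, 233, 228, 226, 228, 232, 230, 225]
scene 106 [233, 236, 233, 230, 230, 229, 230, 230, 229]
```

The rod is released and lies straight along the seat line over its whole visible length. Its outer end is at about +95 mm, so its middle is about 3–4 mm off centre. I'll check the short rod by differencing the views, then hand in.

```bash
echo '0,0,0,0,0.04
0,0,0,0,0.04' > mv.in && python3 nudge.py mv.in | grep -E 'force|^t'
python3 - <<'E'
from h import *
from plant import ctrl, imaging
d=pickle.load(open('cams0.pkl','rb'))['scene']['pixels'].astype(int);c=imaging.camera('scene')['pixels'].astype(int)
# short rod: dark/bright profile rows at its tip
for r in(224,227,230,236): print(r,d[r,280:298].max(1).tolist(),c[r,280:298].max(1).tolist())
print(ctrl.close_job())
E
```

```text
t: 18.85
tcp_pos: [0.5635, 0.0044, 0.1793]
tcp_rot: [3.141, -0.0, 1.293]
ft_force: [-0.2, 0.1, -0.1]
finger_force: 0.0
224 [215, 219, 218, 216, 218, 218, 218, 219, 217, 220, 217, 220, 218, 219, 217, 218, 220, 218] [230, 231, 231, 230, 230, 230, 229, 230, 227, 215, 211, 204, 204, 199, 199, 200, 195, 198]
227 [219, 216, 217, 213, 208, 206, 220, 226, 226, 214, 209, 214, 217, 217, 217, 219, 218, 216] [231, 229, 230, 229, 226, 220, 228, 236, 231, 222, 203, 204, 203, 205, 200, 199, 196, 199]
230 [218, 219, 214, 209, 207, 225, 230, 229, 210, 183, 177, 196, 210, 220, 217, 218, 219, 216] [231, 231, 227, 225, 223, 234, 238, 239, 227, 200, 190, 213, 226, 225, 218, 207, 200, 199]
236 [215, 213, 213, 227, 233, 229, 203, 177, 174, 196, 212, 217, 216, 219, 215, 219, 216, 217] [228, 225, 227, 236, 240, 237, 220, 193, 190, 209, 228, 229, 228, 229, 229, 231, 228, 231]
the job is handed in; nothing more can be done
None
```

The long rod is out over the lip and lies released in both V-blocks, its middle about 3–4 mm off centre as measured; the short rod showed no shift in the scene view, and the job was handed in at about 19 s (no verdict was shown).

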